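Find and open the offcut hatch in the saw wing

ROBOT

A 6-joint arm with a two-finger parallel gripper is mounted at the origin on the work surface. World frame = base frame: x ahead of the robot, y to its left, z up, the work surface at z = 0. Lengths are in m, angles in rad, forces in N, time in s.
With the tool pointing down it reaches from about 0.225 to 0.875 m from the base axis. Payload 3.4 kg.
Tool frame: the origin (TCP) lies at the very end of the fingers, on their centre line; the grasp point (between the pads) lies 19 mm behind it (manip.grasp_offset is the distance from the TCP to the grasp point, in m); x points along the fingers, y is the direction in which the jaws open and shut, and the axes are right-handed (so a half turn about x gives the same grasp; the last joint's range is limited). The gripper opens to 85 mm and grips with 20 to 120 N. Pads are 22 mm wide; open, the fingers measure 114 mm over their backs; the gripper's body (76 mm by 85 mm) begins 54 mm behind the grasp point. The pads swing forward as they close: fully open they stand 13 mm farther back than shut.
Start: joints at [-1.415, 0.276, 1.505, -0, 1.361, -0.121], TCP at [0.157, -0.553, 0.231] pointing down, gripper open.
Joint ranges: [-2.89, 2.89], [-0.75, 2.08], [0.22, 2.7], [-1.18, 4.32], [0.11, 2.71], [-2.7, 2.7]. Speed limits (rad/s): [2.57, 2.57, 3.14, 3.14, 3.14, 3.14].

INTERFACE

Orientations are given as a unit quaternion [w, x, y, z].
In Python, from rig import manip gives the robot as it stands.
- The arm moves only by the tool step_arm, never from a script. Its argument "increments" is a list of rows, each an object with "grip": the opening, from 0 (shut) to 1 (fully open); "delta_pos": the shift along the world's x, y, z in m, a list of three; "twist": the turn about the world's z in degrees. A call has 1 to 10 rows; each row shifts and turns the commanded pose from where the row before left it; what a row does not reach is not made up. A row lasts 1/12 s, in which the tool goes at most 41.7 mm and 7.16 degrees, less where a joint would pass 70% of its speed; a pose out of reach is approached as far as the arm can. A call with a gripper value outside its range is refused whole. The fingers move at their own pace and stop on an object; "force" is the grip in N (left out, the last holds). Time passes only in rows, so rows that do not move let the fingers close. It gives the time, the measured TCP pose, the force and the opening at its end, in the units of the state.
- manip.get_state(): the state, without advancing time (a new reading comes with each control period).
- manip.get_image(name): name is "scene" or "side" or "wrist"; returns a dict with "img" (400x640x3 uint8, red, green, blue), "fx", "fy", "cx", "cy" (pixels), "D" ([k1, k2, p1, p2, k3] as OpenCV has them; the pictures are not rectified), "rvec" (rotation vector, rad) and "tvec" (3), from world to camera coordinates, as OpenCV has them; the wrist camera has in their place "mount" (4x4, takes a point from camera to tool coordinates, whose origin is the TCP and whose axes are the tool frame's). Camera axes: x right, y down, z forward; pixel columns grow to the right and rows downward; lengths in m; the calibration is good to about 2 mm. A picture is of the moment at which its call begins: read the wrist's pose just before it. There is no depth.
- manip.sign_off(): hands the job in, once; it reports no verdict.
The state is a dict: "clock": time; "qpos": joint angles; "qd": joint speeds; "effort": joint torques, N m; "position": TCP position; "ee_rot": TCP orientation; "contact_force": force on the tool from outside, world axes, zero at the start; "moment": the same for the moment, N m; "width": finger opening in m.
Only numpy, scipy, OpenCV 4.12 (cv2) and the standard library are available. Lean on these libraries where they do the work, as an engineer would, in place of code of your own. Each camera call takes 0.05 s, during which the arm holds its last target. There are 200 camera calls.

TASK

One of the four identical deck boards of the mitre-saw wing is the offcut hatch. Press lightly with the shut fingertips on the end of each board nearest you until you find the one that rocks, then push that end down until the hatch is fully open and leave it open. Do not lift or shift anything else on the wing or the bench.

Things in the scene. Friction and masses are not known exactly. Their poses are not given: they have to be found in the camera images.
- wing: Fixed mitre-saw wing: plywood case 312 mm deep (x) by 600 wide (y), deck 100 mm above the bench. Origin: centre of its underside; x points from its front (robot side) to its fence, y left, z up. Fence along the far edge, 40 mm above the deck; flip stop on its right end, 67 mm. Front rail and the solid end decks (110 mm wide) are flush with the four boards. Hollow below the boards.
- near_end_1 (a point): Point fixed to the wing on top of board 1 of 4 from the right (wing y = -141 mm), 30 mm in from the board's end nearest the robot; axes as the wing's; it stays when the board tips. Boards: identical, 200 mm long (wing x -100 to +100), 90 wide, 12 thick, flush with the deck, 4 mm gaps. Three are screwed down rigidly; one, in any place, is the hatch.
- near_end_2 (a point): Point fixed to the wing on top of board 2 of 4 from the right (wing y = -47 mm), 30 mm in from the board's end nearest the robot; axes as the wing's; it stays when the board tips. Boards: identical, 200 mm long (wing x -100 to +100), 90 wide, 12 thick, flush with the deck, 4 mm gaps. Three are screwed down rigidly; one, in any place, is the hatch.
- near_end_3 (a point): Point fixed to the wing on top of board 3 of 4 from the right (wing y = 47 mm), 30 mm in from the board's end nearest the robot; axes as the wing's; it stays when the board tips. Boards: identical, 200 mm long (wing x -100 to +100), 90 wide, 12 thick, flush with the deck, 4 mm gaps. Three are screwed down rigidly; one, in any place, is the hatch.
- near_end_4 (a point): Point fixed to the wing on top of board 4 of 4 from the right (wing y = 141 mm), 30 mm in from the board's end nearest the robot; axes as the wing's; it stays when the board tips. Boards: identical, 200 mm long (wing x -100 to +100), 90 wide, 12 thick, flush with the deck, 4 mm gaps. Three are screwed down rigidly; one, in any place, is the hatch.
- hatch (a joint): Tilt of the hatch board, wherever it lies (rad): 0 shut and flush, 0.7 fully open at its stop. It turns on a rod under the middle of its length; only its near end goes down. Stiff, balanced pivot: it stays where left. 2 to 3 N at its near_end point moves it; at the stop the board's top lies 55 mm below that point (47 mm at 60 mm from the pivot). Only shut fingers fit the 94 mm wide opening.
- tape_measure: Bystander: yellow and black tape measure, 72 x 36 x 62 mm, 0.3 kg, standing loose on the right-hand end deck of the wing. Origin: centre of its underside.
- wood_block: Bystander: loose block of wood 90 x 44 x 44 mm, 0.1 kg, lying on the left-hand end deck of the wing. Origin: centre of its underside.
- glue_bottle: Bystander: white glue bottle with an orange cap, 60 mm across, 150 mm tall, 0.3 kg, standing on the bench to the left of the wing. Origin: centre of its underside.

How it is judged:
By the outcome, as a careful person would: the job done as asked, in the order asked, and still so for the second after the job is handed in, with the robot touching nothing.
It also fails if it takes over 45 s, if anything falls off the work surface, if the arm or the gripper's body presses on something with over 40 N, if the wrist force passes 120 N, or if a joint passes its speed limit or range.

## Working session

There is one attempt and no reset: what is moved stays moved. The work goes in short steps, Python scripts to look and compute and a tool call to move; the robot and the scene stay as the last step left them, time stands still between calls to the robot, and variables do not carry over. Pictures are saved under pics/ and viewed, about 8 in all and at most 12, crops included, and the job is handed in when it is done.

Besides the shell and the picture viewer there is one more tool, called after "Request:" as name([rows], argument=value, ...), one row to a line, values as JSON. step_arm: Moves the arm, as the interface text tells. Its arguments: {"type":"object","properties":{"increments":{"type":"array"},"force":{"type":"number"}},"required":["increments"]}

```bash
mkdir -p pics; python3 - <<'E'
from rig import manip
import cv2
s=manip.get_state(); print({k:s[k] for k in('clock','position','ee_rot','contact_force','width')})
for n in('scene','side'):
    d=manip.get_image(n); cv2.imwrite(f'pics/{n}0.png',d['img'][:,:,::-1]); print(n,d['fx'],d['D'],d['rvec'],d['tvec'])
E
```

```text
{'clock': 0.0, 'position': array([ 0.1570432 , -0.55257086,  0.23040743]), 'ee_rot': array([-0.09689696, -0.70031762, -0.09823502,  0.70036854]), 'contact_force': array([0.21825849, 0.2225142 , 0.52342133]), 'width': 0.0853619168014437}
scene 456.15926738234845 [-0.09250628  0.          0.          0.          0.        ] [ 1.9263597   1.26610581 -0.59441893] [-0.35988331 -0.26319598  1.534373  ]
side 465.1500752749405 [0.01865255 0.         0.         0.         0.        ] [ 0.53351442 -2.57837411  1.31041269] [0.59807446 0.1587609  1.01842512]
```

View pics/scene0.png

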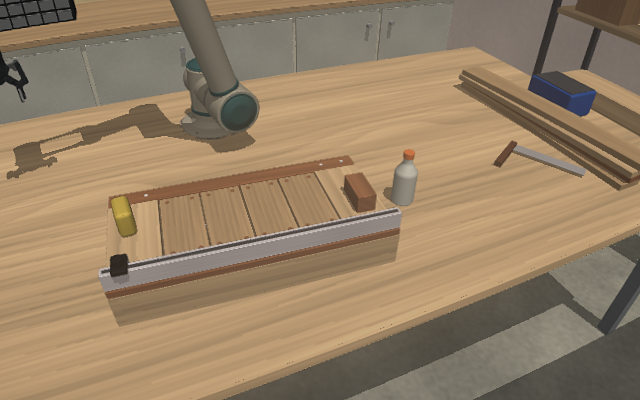

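View pics/side0.png

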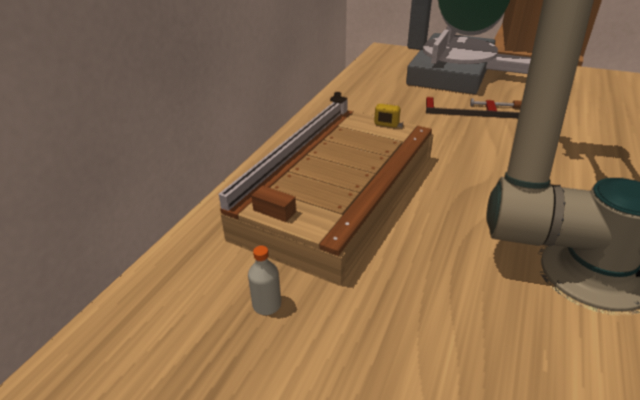

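The wing lies across the front, with its right end at about (110,200) and its left end at about (353,158) in the scene picture. I'll zoom in to get corner pixels.

```bash
python3 - <<'E'
import cv2
a=cv2.imread('pics/scene0.png')[145:305,90:410]; cv2.imwrite('pics/sc.png',cv2.resize(a,None,fx=2.5,fy=2.5,interpolation=cv2.INTER_CUBIC))
a=cv2.imread('pics/side0.png')[90:280,210:450]; cv2.imwrite('pics/sd.png',cv2.resize(a,None,fx=3,fy=3,interpolation=cv2.INTER_CUBIC))
E
```

```text
(no output)
```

View pics/sc.png

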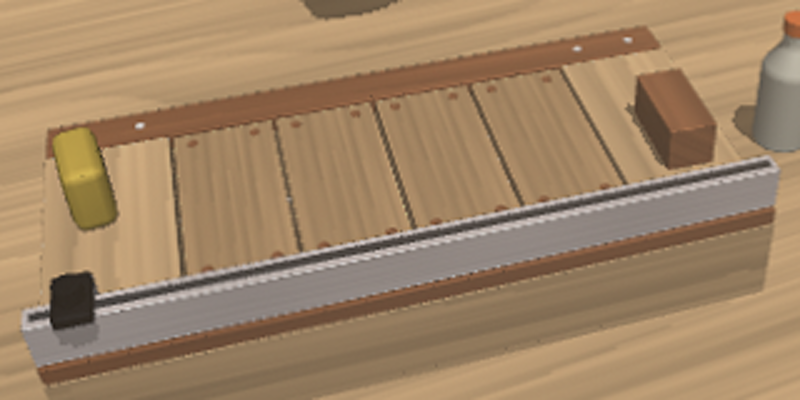

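View pics/sd.png

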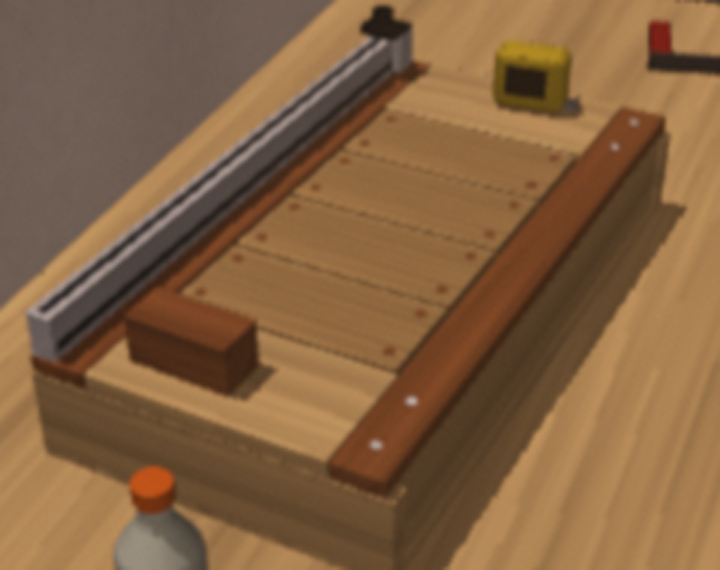

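In both crops the five board seams show clearly, with all four boards flush. I'll fit the wing pose to the seam ends (scene crop near ends from (172,138) to (562,68), side crop from (577,154) to (395,370)).

```bash
cat > h.py <<'E'
from rig import manip
import cv2, numpy as np
def K(d): return np.array([[d['fx'],0,d['cx']],[0,d['fy'],d['cy']],[0,0,1.]])
def W(p,pts):
    c,s=np.cos(p[2]),np.sin(p[2]); pts=np.asarray(pts,float)
    return np.c_[p[0]+c*pts[:,0]-s*pts[:,1],p[1]+s*pts[:,0]+c*pts[:,1],pts[:,2]]
def proj(d,P): return cv2.projectPoints(P,d['rvec'],d['tvec'],K(d),d['D'])[0][:,0]
E
python3 - <<'E'
from h import *
from scipy.optimize import least_squares
D={n:manip.get_image(n) for n in('scene','side')}
n=lambda y:(-.1,y,.1)
Y=[-.188,-.094,0,.094,.188]
obs=[('scene',[n(y) for y in Y],np.array([(172,138),(273,120),(374,101),(470,86),(562,68)])/2.5+(90,145)),
('side',[n(y) for y in Y]+[(.1,.188,.1),(.1,.094,.1),(.1,0,.1),(.1,-.094,.1)],np.array([(577,154),(537,200),(493,247),(446,305),(395,370),(180,293),(236,243),(292,195),(344,152)])/3+(210,90))]
f=lambda p:np.concatenate([(proj(D[k],W(p,P))-o).ravel() for k,P,o in obs])
r=least_squares(f,[.5,0,0],loss='soft_l1'); print(r.x,np.degrees(r.x[2])); print(f(r.x).reshape(-1,2).round(1))
print(W(r.x,[(-.07,y,.1) for y in(-.141,-.047,.047,.141)]).round(4))
print(W(r.x,[(.156,.3,.1),(-.156,-.3,.1)]))
E
```

```text
[ 0.61927173 -0.05871101 -0.09462613] -5.42167796504843
[[ 0.1 -0.5]
 [ 0.6 -0.6]
 [-0.1  0. ]
 [-0.3 -0.7]
 [-0.3  0.1]
 [ 0.2 -0.7]
 [ 0.7 -0.9]
 [ 1.   0.4]
 [ 0.7  0. ]
 [-0.3 -0.3]
 [-2.8  1.4]
 [-0.6 -0.5]
 [-0.5 -1.1]
 [-1.  -1.7]]
[[ 0.5363 -0.1925  0.1   ]
 [ 0.5451 -0.0989  0.1   ]
 [ 0.554  -0.0053  0.1   ]
 [ 0.5629  0.0883  0.1   ]]
[[ 0.80291932  0.22520722  0.1       ]
 [ 0.43562414 -0.34262924  0.1       ]]
```

Request:
step_arm([
  {"grip": 0,"delta_pos": [0.025,0.02,0.005],"twist": -3},
  {"grip": 0,"delta_pos": [0.025,0.025,0],"twist": -3},
  {"grip": 0,"delta_pos": [0.025,0.025,0],"twist": -3},
  {"grip": 0,"delta_pos": [0.025,0.025,0],"twist": -3},
  {"grip": 0,"delta_pos": [0.025,0.025,0],"twist": -3},
  {"grip": 0,"delta_pos": [0.025,0.025,0],"twist": -3},
  {"grip": 0,"delta_pos": [0.025,0.025,0],"twist": -3},
  {"grip": 0,"delta_pos": [0.025,0.025,0],"twist": 0},
  {"grip": 0,"delta_pos": [0.025,0.025,0],"twist": 0},
  {"grip": 0,"delta_pos": [0.025,0.025,0],"twist": 0},
])

```text
clock: 1.03
position: [0.408, -0.3066, 0.2363]
ee_rot: [0.032, -0.706, 0.032, 0.706]
contact_force: [0.8, -1.1, -1.1]
width: 0.0001
```

Request:
step_arm([
  {"grip": 0,"delta_pos": [0.025,0.023,0],"twist": 0},
  {"grip": 0,"delta_pos": [0.025,0.023,0],"twist": 0},
  {"grip": 0,"delta_pos": [0.026,0.023,0],"twist": 0},
  {"grip": 0,"delta_pos": [0.026,0.023,-0.02],"twist": 0},
  {"grip": 0,"delta_pos": [0.026,0.022,-0.03],"twist": 0},
  {"grip": 0,"delta_pos": [0,0,-0.035],"twist": 0},
  {"grip": 0,"delta_pos": [0,0,-0.025],"twist": 0},
  {"grip": 0,"delta_pos": [0,0,-0.01],"twist": 0},
  {"grip": 0,"delta_pos": [0,0,0],"twist": 0},
  {"grip": 0,"delta_pos": [0,0,0],"twist": 0},
])

```text
clock: 1.87
position: [0.5332, -0.1964, 0.1192]
ee_rot: [-0.032, 0.706, -0.032, -0.706]
contact_force: [0.6, -0.9, 0.8]
width: 0.0002
```

Request:
step_arm([
  {"grip": 0,"delta_pos": [0.003,0.003,-0.006],"twist": 0},
  {"grip": 0,"delta_pos": [0,0,-0.005],"twist": 0},
  {"grip": 0,"delta_pos": [0,0,-0.003],"twist": 0},
  {"grip": 0,"delta_pos": [0,0,-0.002],"twist": 0},
  {"grip": 0,"delta_pos": [0,0,-0.001],"twist": 0},
  {"grip": 0,"delta_pos": [0,0,0],"twist": 0},
])

```text
clock: 2.37
position: [0.5359, -0.193, 0.1018]
ee_rot: [0.032, -0.706, 0.032, 0.706]
contact_force: [0.7, 0.4, -0.1]
width: 0.0003
```

Request:
step_arm([
  {"grip": 0,"delta_pos": [0,0,-0.001],"twist": 0},
  {"grip": 0,"delta_pos": [0,0,-0.001],"twist": 0},
  {"grip": 0,"delta_pos": [0,0,0],"twist": 0},
])

```text
clock: 2.62
position: [0.5361, -0.1931, 0.0999]
ee_rot: [-0.032, 0.706, -0.032, -0.706]
contact_force: [0.5, -1.4, 0.1]
width: 0.0002
```

Request:
step_arm([
  {"grip": 0,"delta_pos": [0,0,-0.001],"twist": 0},
  {"grip": 0,"delta_pos": [0,0,0],"twist": 0},
])

```text
clock: 2.78
position: [0.536, -0.193, 0.099]
ee_rot: [-0.032, 0.706, -0.032, -0.706]
contact_force: [-0.8, -0.2, 2.2]
width: -0.0001
```

Request:
step_arm([
  {"grip": 0,"delta_pos": [0,0,-0.001],"twist": 0},
  {"grip": 0,"delta_pos": [0,0,0],"twist": 0},
])

```text
clock: 2.95
position: [0.5358, -0.193, 0.0978]
ee_rot: [0.032, -0.706, 0.032, 0.707]
contact_force: [-1.4, -0.4, 2.9]
width: -0.0001
```

Request:
step_arm([
  {"grip": 0,"delta_pos": [0,0,-0.001],"twist": 0},
  {"grip": 0,"delta_pos": [0,0,0],"twist": 0},
])

```text
clock: 3.12
position: [0.5357, -0.193, 0.0966]
ee_rot: [0.032, -0.706, 0.032, 0.707]
contact_force: [-1.5, -0.6, 2.3]
width: 0.0001
```

Board 1 gives way under a steady 2–3 N, so it looks like the hatch. I'll keep pushing slowly.

Request:
step_arm([
  {"grip": 0,"delta_pos": [0,0,-0.002],"twist": 0},
  {"grip": 0,"delta_pos": [0,0,-0.002],"twist": 0},
  {"grip": 0,"delta_pos": [0,0,-0.002],"twist": 0},
  {"grip": 0,"delta_pos": [0,0,-0.002],"twist": 0},
])

```text
clock: 3.45
position: [0.5355, -0.1929, 0.0884]
ee_rot: [0.032, -0.706, 0.032, 0.707]
contact_force: [-2.6, -0.5, 2.6]
width: 0.0004
```

Request:
step_arm([
  {"grip": 0,"delta_pos": [0,0,-0.003],"twist": 0},
  {"grip": 0,"delta_pos": [0,0,-0.003],"twist": 0},
  {"grip": 0,"delta_pos": [0,0,-0.003],"twist": 0},
  {"grip": 0,"delta_pos": [0,0,-0.003],"twist": 0},
  {"grip": 0,"delta_pos": [0,0,-0.003],"twist": 0},
])

```text
clock: 3.87
position: [0.537, -0.1931, 0.0737]
ee_rot: [-0.032, 0.707, -0.032, -0.706]
contact_force: [1.2, 0.1, 2.9]
width: 0.0003
```

Request:
step_arm([
  {"grip": 0,"delta_pos": [0,0,-0.003],"twist": 0},
  {"grip": 0,"delta_pos": [0,0,-0.003],"twist": 0},
  {"grip": 0,"delta_pos": [0,0,-0.003],"twist": 0},
  {"grip": 0,"delta_pos": [0,0,-0.003],"twist": 0},
  {"grip": 0,"delta_pos": [0,0,0],"twist": 0},
])

```text
clock: 4.28
position: [0.5355, -0.1927, 0.061]
ee_rot: [0.032, -0.706, 0.032, 0.707]
contact_force: [-0.8, 0.1, -0.9]
width: -0.0
```

Request:
step_arm([
  {"grip": 0,"delta_pos": [0,0,-0.002],"twist": 0},
  {"grip": 0,"delta_pos": [0,0,-0.002],"twist": 0},
  {"grip": 0,"delta_pos": [0,0,0],"twist": 0},
])

```text
clock: 4.53
position: [0.5357, -0.1929, 0.0574]
ee_rot: [0.032, -0.706, 0.032, 0.707]
contact_force: [-0.5, -0.6, 0.5]
width: 0.0001
```

Request:
step_arm([
  {"grip": 0,"delta_pos": [0,0,-0.002],"twist": 0},
  {"grip": 0,"delta_pos": [0,0,-0.001],"twist": 0},
  {"grip": 0,"delta_pos": [0,0,0],"twist": 0},
])

```text
clock: 4.78
position: [0.5359, -0.193, 0.0546]
ee_rot: [0.032, -0.706, 0.032, 0.706]
contact_force: [0.1, -1.4, 0.6]
width: 0.0001
```

Request:
step_arm([
  {"grip": 0,"delta_pos": [0,0,-0.001],"twist": 0},
  {"grip": 0,"delta_pos": [0,0,-0.001],"twist": 0},
  {"grip": 0,"delta_pos": [0,0,0],"twist": 0},
])

```text
clock: 5.03
position: [0.5359, -0.193, 0.0526]
ee_rot: [0.032, -0.706, 0.032, 0.706]
contact_force: [0.2, -0.3, 1.0]
width: 0.0002
```

Request:
step_arm([
  {"grip": 0,"delta_pos": [0,0,-0.001],"twist": 0},
  {"grip": 0,"delta_pos": [0,0,-0.001],"twist": 0},
])

```text
clock: 5.2
position: [0.5361, -0.193, 0.0508]
ee_rot: [-0.032, 0.706, -0.032, -0.706]
contact_force: [0.4, 0.2, 2.0]
width: 0.0
```

Request:
step_arm([
  {"grip": 0,"delta_pos": [0,0,-0.001],"twist": 0},
  {"grip": 0,"delta_pos": [0,0,-0.001],"twist": 0},
])

```text
clock: 5.37
position: [0.5362, -0.1931, 0.05]
ee_rot: [-0.032, 0.707, -0.032, -0.706]
contact_force: [-2.8, 1.6, 17.0]
width: -0.0
```

Request:
step_arm([
  {"grip": 0,"delta_pos": [0,0,-0.001],"twist": 0},
  {"grip": 0,"delta_pos": [0,0,-0.001],"twist": 0},
])

```text
clock: 5.53
position: [0.5363, -0.1931, 0.0498]
ee_rot: [-0.031, 0.707, -0.032, -0.706]
contact_force: [-6.0, 2.4, 27.2]
width: 0.0001
```

The force jumped to 27 N at about 50 mm depth, which means the board is on its stop. I'll withdraw straight up.

Request:
step_arm([
  {"grip": 0,"delta_pos": [0,0,0.004],"twist": 0},
  {"grip": 0,"delta_pos": [0,0,0.01],"twist": 0},
  {"grip": 0,"delta_pos": [0,0,0.02],"twist": 0},
  {"grip": 0,"delta_pos": [0,0,0.03],"twist": 0},
  {"grip": 0,"delta_pos": [0,0,0.035],"twist": 0},
  {"grip": 0,"delta_pos": [0,0,0.035],"twist": 0},
  {"grip": 0,"delta_pos": [0,0,0.035],"twist": 0},
  {"grip": 0,"delta_pos": [-0.015,0,0.02],"twist": 0},
  {"grip": 0,"delta_pos": [-0.02,0,0],"twist": 0},
  {"grip": 0,"delta_pos": [0,0,0],"twist": 0},
])

```text
clock: 6.37
position: [0.4985, -0.1927, 0.2376]
ee_rot: [0.031, -0.706, 0.032, 0.707]
contact_force: [-0.4, 0.1, -0.1]
width: 0.0
```

```bash
python3 - <<'E'
from h import *
s=manip.get_state(); print(s['clock'],s['position'],s['contact_force'])
a=manip.get_image('scene')['img'][145:305,90:410,::-1]; b=manip.get_image('side')['img'][90:280,210:450,::-1]
r=lambda i,w,h:cv2.resize(i,(w,h),interpolation=cv2.INTER_CUBIC)
cv2.imwrite('pics/end.png',np.hstack([r(a,440,220),r(b,278,220)]))
cv2.imwrite('pics/end2.png',r(b,720,570))
E
```

```text
6.3667 [ 0.49851192 -0.1927301   0.23762477] [-0.42625682  0.06469504 -0.10812598]
```

View pics/end.png

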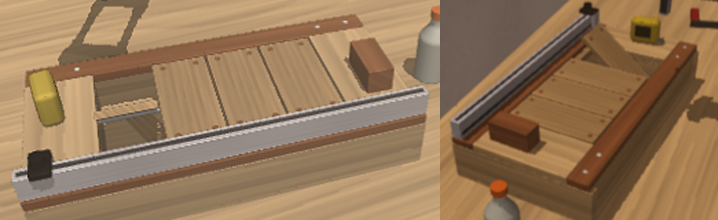

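Board 1 is tipped, with its near end down and its far end raised (side inset at about (595,30)). The bystanders look unmoved. As a last check, I'll overlay the predicted 0.7 rad outline.

```bash
python3 - <<'E'
from h import *
d=manip.get_image('side'); p=[.61927,-.05871,-.09463]
a=cv2.resize(d['img'][90:190,370:450,::-1],(640,800),interpolation=cv2.INTER_CUBIC).copy()
for t,c in((.6,(255,0,0)),(.7,(0,0,255))):
    h=.012; C,S=np.cos(t),np.sin(t)
    # pivot ~ 6 mm below underside
    P=W(p,[(x*C-.018*S,y,.082+x*S+.018*C) for x in(-.1,.1) for y in(-.186,-.096)])
    q=proj(d,P); q=(q-(370,90))*8
    cv2.polylines(a,[q[[0,1,3,2]].astype(int)],True,c,1)
cv2.imwrite('pics/chk.png',cv2.resize(a[:600],(640,600)))
E
```

```text
(no output)
```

View pics/chk.png

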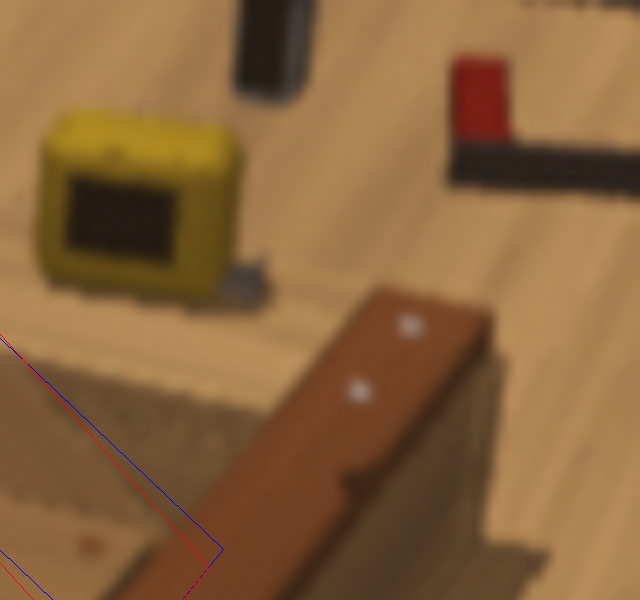

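Wrong crop: it shows the tape measure and the rail but only the edge of the hatch. I'll redo it a bit further left.

```bash
python3 - <<'E'
from h import *
d=manip.get_image('side'); p=[.61927,-.05871,-.09463]
a=cv2.resize(d['img'][90:180,310:430,::-1],(720,540),interpolation=cv2.INTER_CUBIC).copy()
for t,c in((.6,(255,0,0)),(.7,(0,0,255))):
    C,S=np.cos(t),np.sin(t)
    q=(proj(d,W(p,[(x*C-.018*S,y,.082+x*S+.018*C) for x in(-.1,.1) for y in(-.186,-.096)]))-(310,90))*6
    cv2.polylines(a,[q[[0,1,3,2]].astype(int)],True,c,1)
cv2.imwrite('pics/chk2.png',a)
E
```

```text
(no output)
```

View pics/chk2.png

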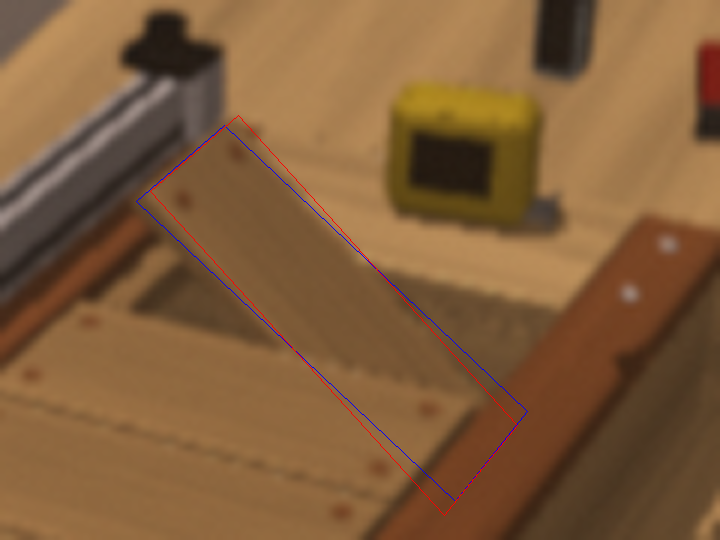

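```bash
python3 -c "
from rig import manip
print(manip.sign_off())"
```

```text
the job is handed in; nothing more can be done
None
```

The hatch is board 1, the rightmost board. It is fully open, and I handed the job in at about 6.5 s on the robot's clock.

- **Finding it:** I found the wing from the seam ends in two camera views, with most points within about 1 pixel. I pressed board 1 first with the shut fingers, and it gave way under a steady 2–3 N. The other three boards never needed pressing.
- **Opening it:** I pushed board 1 down until the force jumped from 2 N to 27 N at 50 mm depth. That fits its stop, allowing for the width of the fingertip. I then withdrew straight up, and the tool was left clear of everything.
- **Last checks:** In the final pictures the board stays tipped. Its edge is at least as steep as the outline I drew for 0.7 rad, and clearly steeper than the one for 0.6. That outline sits a few pixels off the board because I guessed the pivot's depth, so the force at the stop is the firmer evidence.
- **Bystanders:** The tape measure, wood block and glue bottle looked unmoved, judged by eye and not measured. My first check crop was framed wrongly, so I repeated it.

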